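# Pump out the lunch box and snap its valve cap on

## Robot

A 6-joint arm with a two-finger parallel gripper is mounted at the origin on the work surface. World frame = base frame: x ahead of the robot, y to its left, z up, the work surface at z = 0. Lengths are in m, angles in rad, forces in N, time in s.
With the tool pointing down it reaches from about 0.275 to 0.725 m from the base axis. Payload 5.6 kg.
Tool frame: the origin (TCP) lies midway between the tips of the shut fingers; the grasp point (between the pads) lies 19 mm behind it (bot.tcp_to_grasp is the distance from the TCP to the grasp point, in m); z points along the fingers, y is the direction in which the jaws open and shut (so a half turn about z gives the same grasp; the last joint's range is limited). The gripper opens to 85 mm and grips with 20 to 120 N. Pads are 22 mm wide; open, the fingers measure 114 mm over their backs; the gripper's body (76 mm by 85 mm) begins 54 mm behind the grasp point. The pads swing forward as they close: fully open they stand 13 mm farther back than shut.
Start: joints at [1.389, 0.255, 0.108, 0, -1.424, -0.285], TCP at [0.247, 0.491, 0.231] pointing down, gripper open.
Joint ranges: [-2.95, 2.95], [-1.21, 1.97], [-1.09, 1.5], [-2.87, 1.71], [-2.94, -0.07], [-3.05, 3.05]. Speed limits (rad/s): [2.57, 2.57, 3.14, 3.14, 3.14, 3.14].

## Interface

Orientations are given as a unit quaternion [w, x, y, z].
In Python, from plant import bot gives the robot as it stands.
- The arm moves only by the tool step_arm, never from a script. Its argument "steps" is a list that holds one entry, the list of rows, each a list of 7 numbers: the shift along the tool's x, y, z in m, then the turn, a rotation vector about the tool's x, y, z in degrees, then the finger opening in m, from 0 to 0.0854. In form: [[[dx, dy, dz, rx, ry, rz, jaw], ...]]. A call has 1 to 20 rows; each row shifts and turns the pose as measured when the row begins, along the tool's axes as they then stand; what a row does not reach is not made up. A row lasts 1/12 s, in which the tool goes at most 41.7 mm and 7.16 degrees, less where a joint would pass 70% of its speed; a pose out of reach is approached as far as the arm can. A call is refused whole if a number of a shift passes 0.0417 or a number of a turn 7.16, either way. A call with a gripper value outside its range is refused whole. The fingers move at their own pace and stop on an object; the grip force is fixed at half the most. Time passes only in rows, so rows that do not move let the fingers close. It gives the time, the measured TCP pose, the force and the opening at its end, in the units of the state.
- bot.get_state(): the state, without advancing time (a new reading comes with each control period).
- bot.read_camera(name): name is "scene" or "top" or "wrist"; returns the picture (420x560x3 uint8, blue, green, red); there is no depth.
- bot.camera_model(name): a dict with "vertical_fov" (degrees; the focal length in pixels is half the picture's height over the tangent of half this angle, whatever the lens; pixels are square), "cx", "cy" (the principal point, pixels), "R" (3x3) and "t" (3): a world point X has camera coordinates R X + t. Camera axes: x right, y down, z forward; pixel columns grow to the right and rows downward; lengths in m; the calibration is good to about 2 mm. A picture is of the moment at which its call begins: read the wrist's pose just before it. camera_model takes no time and is no camera call; for the wrist camera it gives the pose at the moment of the call.
- bot.job_done(): hands the job in, once; it reports no verdict.
The state is a dict: "time_s": time; "joint_positions": joint angles; "joint_velocities": joint speeds; "tau": joint torques, N m; "position": TCP position; "ee_rot": TCP orientation; "ft_force": force on the tool from outside, world axes, zero at the start; "torque": the same for the moment, N m; "width": finger opening in m.
Only numpy, scipy, OpenCV 4.12 (cv2) and the standard library are available. Lean on these libraries where they do the work, as an engineer would, in place of code of your own. Each camera call takes 0.05 s, during which the arm holds its last target.

## Task

Finish packing the vacuum lunch box: push the round pump knob on its lid all the way down to its stop and let it come up again, then take the valve cap from the round wooden board and press it onto the valve stud at the other end of the lid until it clicks, and go on pressing it firmly home. Finish while holding it like that, the gripper still pressing the cap down on the lid; do not let go. Do not push the lunch box about, and leave the tumbler, the rolling pin and the scraper where they are.

Things in the scene. Friction and masses are not known exactly. Their poses are not given: they have to be found in the camera images.
- lunch_box: Loose packed lunch box, about 1.6 kg: three grey-green plastic tiers clipped together under an off-white lid, 134 mm (its x) by 194 mm (its y), lid top 147 mm above the counter. Origin at the centre of its underside, z up. On the lid's centre line, 48 mm from the centre: the pump knob towards +y, the valve stud towards -y.
- pump_top (a point): Centre of the top face of the pump knob, a mushroom head 42 mm across and 12 mm thick on a stem; its top stands 40 mm above the lid when up and moves down with it.
- pump (a joint): How far the pump knob is pushed down: 0 m = up, 0.018 m = on its stop. A spring pushes it up with about 4 N at the top and 12 N at the stop, and brings it up again when released.
- valve_seat: The valve on the lid: a round boss 31 mm across, 10 mm high. Origin at the centre of its top face (157 mm above the counter), z up along the stud.
- cap_mid (a point): Centre of the valve cap, half-way up: an off-white round ribbed cap, 36 mm across, 30 mm high, closed on top, 25 g, standing mouth down on the board. Its z points up. Snapped home, its underside rests on the boss, so that this point is 15 mm above the boss top.
- board: Loose round olive-wood board, 240 mm across, 18 mm thick, 1 kg. Origin at the centre of its underside.
- tumbler: Glass tumbler, 74 mm across the rim, 110 mm high, origin at the centre of its underside. Not to be disturbed.
- rolling_pin: Steel rolling pin lying along its own y, 420 mm long, 46 mm thick. Origin under its middle. Not to be disturbed.
- scraper: Blue silicone scraper lying flat along its own y, 265 mm long, 58 mm wide, 15 mm high. Origin on its underside. Not to be disturbed.
- cap_mouth (a point): Centre of the cap's underside. The mouth is 21 mm across, in a lip 3 mm thick with a groove above it; inside the cap is 26 mm deep. Pushed down over the stud, the lip meets the beads about 10 mm before the cap is home and needs about 10 N to pass them; then, at the click, the force drops and the cap goes down on to the boss, which is a hard stop.
- stud_tip (a point): Tip of the valve stud, 25 mm above the boss top: a straight post 19 mm across, tapering above 18 mm to a domed tip 8 mm across. Four springy snap beads stand out of it, 25 mm across over the beads, widest 7 mm above the boss.
Not all that is in view belongs to the job. Of the things shaped like the lunch_box, the grey one is meant.

How it is judged:
By the outcome, as a careful person would: the job done as asked, in the order asked, and still so for the second after the job is handed in, while the arm keeps its last pose, push and grip.
It also fails if it takes over 51 s, if anything falls off the work surface, if the arm or the gripper's body presses on something with over 40 N, if the wrist force passes 120 N, or if a joint passes its speed limit or range.

## Working session

There is one attempt and no reset: what is moved stays moved. The work goes in short steps, Python scripts to look and compute and a tool call to move; the robot and the scene stay as the last step left them, time stands still between calls to the robot, and variables do not carry over. Pictures are saved under pics/ and viewed, and the job is handed in when it is done.

Besides the shell and the picture viewer there is one more tool, called after "Request:" by a JSON object that holds its "method" and its "body", one argument or row to a line. step_arm: Moves the arm, as the interface text tells. Its arguments: {"type":"object","properties":{"steps":{"type":"array","items":{"type":"array","items":{"type":"array","items":{"type":"number"}}}}},"required":["steps"]}

```bash
ls; mkdir -p pics; python3 - <<'E'
from plant import bot
import cv2
for n in("scene","top","wrist"):
    m=bot.camera_model(n);print(n,m)
    cv2.imwrite(f"pics/{n}0.png",bot.read_camera(n))
print(bot.get_state(),bot.tcp_to_grasp)
E
```

```text
pics
scene {'vertical_fov': 46.83590812979852, 'cx': 283.65014768898277, 'cy': 211.21301599335578, 'R': array([[ 0.89944264, -0.43701332, -0.00472157],
       [-0.41709173, -0.85511404, -0.30791958],
       [ 0.13052748,  0.27892533, -0.95140067]]), 't': array([-0.50940962,  0.20506554,  1.42277392])}
top {'vertical_fov': 47.037893532090685, 'cx': 282.802941478557, 'cy': 207.55006351667078, 'R': array([[-0.01496069, -0.99964168, -0.02219662],
       [-0.98797273,  0.01819565, -0.15355393],
       [ 0.1539028 ,  0.01963238, -0.98789093]]), 't': array([-0.04478891,  0.53805256,  1.40008395])}
wrist {'vertical_fov': 59.91760212255369, 'cx': 278.1821317830555, 'cy': 203.5276845919584, 'R': array([[-0.44912263, -0.8934664 ,  0.00258025],
       [-0.86318999,  0.4346453 ,  0.25687838],
       [-0.2306337 ,  0.11314265, -0.96644029]]), 't': array([ 0.54826003, -0.03437377,  0.37881728])}
{'time_s': 0.15, 'joint_positions': array([ 1.38860802e+00,  2.55594285e-01,  1.07291425e-01, -3.35194820e-04,
       -1.42387949e+00, -2.84602359e-01]), 'joint_velocities': array([ 5.88822215e-05, -2.97395372e-03,  2.36002055e-03,  1.49865522e-03,
        5.69151216e-04,  2.66283445e-04]), 'tau': array([-5.70487773e-04, -3.86942875e+01,  2.38081688e+01,  5.36663041e+00,
       -4.55974790e-03,  2.18878185e-06]), 'position': array([0.24730635, 0.49085092, 0.23061117]), 'ee_rot': array([ 7.00588428e-04,  9.72880776e-01, -2.31306048e-01, -1.30086003e-04]), 'ft_force': array([0.40732628, 0.45242326, 0.13685247]), 'torque': array([-0.02483921,  0.00221841,  0.02029541]), 'width': 0.0852754458874863} 0.0187
```

View pics/scene0.png

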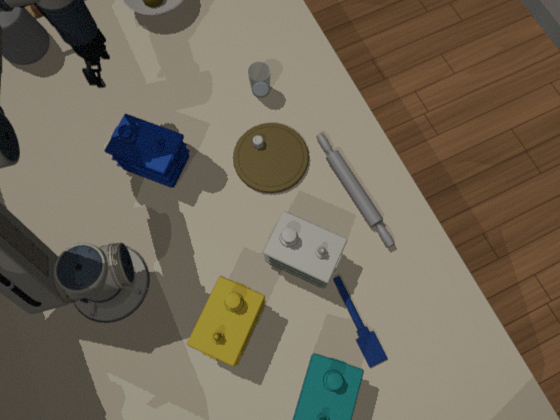

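View pics/top0.png

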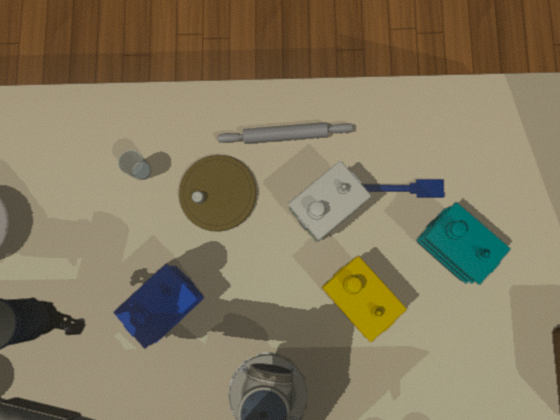

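View pics/wrist0.png

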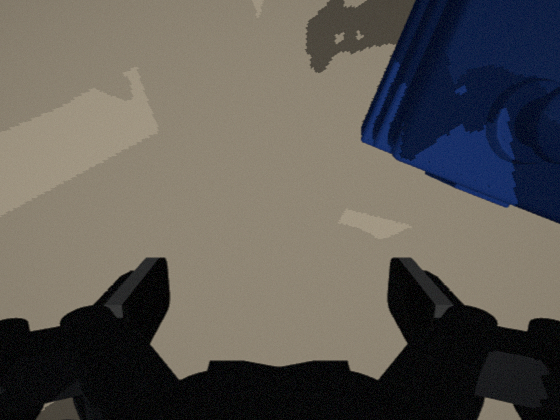

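The scene view shows the off-white-lidded grey box at about (305,248), with the cap on the board at (258,142). In the top view they are at (330,200) and (198,197). I'll enlarge both areas.

```bash
python3 - <<'E'
import cv2
s=cv2.imread("pics/scene0.png");t=cv2.imread("pics/top0.png")
cv2.imwrite("pics/c1.png",cv2.resize(s[115:295,225:365],None,fx=3.3,fy=3.3,interpolation=2))
cv2.imwrite("pics/c2.png",cv2.resize(t[145:245,175:385],None,fx=3.8,fy=3.8,interpolation=2))
E
```

```text
(no output)
```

View pics/c1.png

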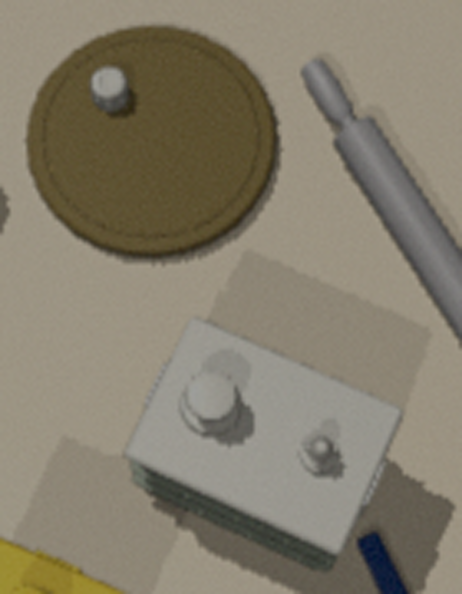

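View pics/c2.png

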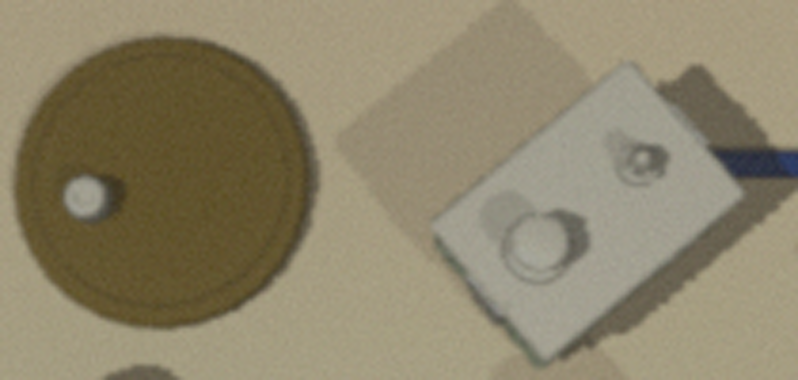

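```bash
cat > h.py <<'E'
from plant import bot
import numpy as np
def ray(m,u,v):
    f=210/np.tan(np.radians(m["vertical_fov"])/2)
    R=np.array(m["R"]);t=np.array(m["t"])
    return -R.T@t, R.T@np.array([(u-m["cx"])/f,(v-m["cy"])/f,1])
def back(m,u,v,z):
    c,d=ray(m,u,v); return (c+d*(z-c[2])/d[2])
def proj(m,X):
    f=210/np.tan(np.radians(m["vertical_fov"])/2)
    p=np.array(m["R"])@X+m["t"]; return m["cx"]+f*p[0]/p[2],m["cy"]+f*p[1]/p[2]
E
python3 - <<'E'
from h import *
S=bot.camera_model("scene");T=bot.camera_model("top")
P={"cap":(.048,(110,80),(86,197)),"knob":(.187,(212,396),(540,241)),"stud":(.182,(319,446),(645,158)),
"cA":(.147,(193,319),(434,230)),"cB":(.147,(400,410),(628,62)),"cC":(.147,(340,553),(744,192)),"cD":(.147,(127,455),(545,365)),
"board":(.018,(154,138),(163,182)),}
for k,(z,a,b) in P.items():
    A=back(S,225+a[0]/3.3,115+a[1]/3.3,z)
    B=back(T,175+b[0]/3.8,145+b[1]/3.8,z)
    print(k,A.round(4),B.round(4))
E
```

```text
cap [0.5775 0.2028 0.048 ] [0.5733 0.2007 0.048 ]
knob [ 0.5109 -0.1496  0.187 ] [ 0.5104 -0.1484  0.187 ]
stud [ 0.5695 -0.222   0.182 ] [ 0.5695 -0.2247  0.182 ]
cA [ 0.5309 -0.0735  0.147 ] [ 0.5261 -0.0737  0.147 ]
cB [ 0.6487 -0.2179  0.147 ] [ 0.6487 -0.2186  0.147 ]
cC [ 0.5505 -0.3004  0.147 ] [ 0.5499 -0.2996  0.147 ]
cD [ 0.4323 -0.1542  0.147 ] [ 0.4264 -0.1517  0.147 ]
board [0.5942 0.1433 0.018 ] [0.5898 0.1446 0.018 ]
```

Request:
{"method": "step_arm", "body": {
  "steps": [
    [[0, 0, -0.02, 0, 0, 6.3, 0], [0, 0, -0.02, 0, 0, 6.3, 0], [0, 0, -0.02, 0, 0, 6.3, 0], [0, 0, 0, 0, 0, 6.3, 0], [0, 0, 0, 0, 0, 0, 0]]
  ]
}}

```text
time_s: 0.57
position: [0.2466, 0.4894, 0.2899]
ee_rot: [0.005, 0.895, -0.447, 0.0]
ft_force: [-0.2, 1.1, -0.3]
width: 0.0253
```

```bash
cat >> h.py <<'E'
from scipy.spatial.transform import Rotation as Ro
def go(target,yaw=None):
    "delta in tool axes to world target; yaw=desired angle (deg) of tool y mod 180"
    s=bot.get_state();q=s["ee_rot"];R=Ro.from_quat([q[1],q[2],q[3],q[0]]).as_matrix()
    p=s["position"]
    print("t",round(s["time_s"],2),"p",p.round(4),"w",round(s["width"],4),"F",s["ft_force"].round(2))
    print("yaw y",round(np.degrees(np.arctan2(R[1,1],R[0,1])),2),"z",R[:,2].round(4),"tool x",R[:,0].round(3),"q6",s["joint_positions"][5].round(2))
    d=R.T@(np.array(target)-p);print("delta tool",d.round(4),"rows",np.ceil(np.abs(d).max()/.04))
    # turn to bring z to straight down and y to yaw
    if yaw is not None:
        best=None
        for y in(yaw,yaw+180):
            c,s_=np.cos(np.radians(y)),np.sin(np.radians(y))
            Y=np.array([c,s_,0]);Z=np.array([0,0,-1.]);X=np.cross(Y,Z)
            rv=Ro.from_matrix(R.T@np.c_[X,Y,Z]).as_rotvec(degrees=True)
            if best is None or np.linalg.norm(rv)<np.linalg.norm(best):best=rv
        print("rotvec deg",best.round(2))
E
python3 -c "
from h import *
go([.5107,-.149,.25],38)"
```

```text
t 0.57 p [0.2466 0.4894 0.2899] w 0.0253 F [-0.22  1.11 -0.32]
yaw y -143.08 z [-0.0034 -0.0087 -1.    ] tool x [ 0.601 -0.799  0.005] q6 -0.74
delta tool [0.6688 0.1719 0.0445] rows 17.0
rotvec deg [ 0.46 -0.27 -1.08]
```

Request:
{"method": "step_arm", "body": {
  "steps": [
    [[0.038, 0.01, 0, 0, 0, 0, 0], [0.038, 0.01, 0, 0, 0, 0, 0], [0.038, 0.01, 0, 0, 0, 0, 0], [0.038, 0.01, 0, 0, 0, 0, 0], [0.038, 0.01, 0, 0, 0, 0, 0], [0.038, 0.01, 0, 0, 0, 0, 0], [0.038, 0.01, 0, 0, 0, 0, 0], [0.038, 0.01, 0, 0, 0, 0, 0], [0.038, 0.01, 0, 0, 0, 0, 0], [0.038, 0.01, 0, 0, 0, 0, 0], [0.038, 0.01, 0, 0, 0, 0, 0], [0.038, 0.01, 0, 0, 0, 0, 0], [0.038, 0.01, 0, 0, 0, 0, 0], [0.038, 0.01, 0, 0, 0, 0, 0], [0.038, 0.01, 0, 0, 0, 0, 0], [0, 0, 0, 0, 0, 0, 0]]
  ]
}}

```text
time_s: 1.9
position: [0.4864, -0.0764, 0.2841]
ee_rot: [0.012, 0.91, -0.415, -0.003]
ft_force: [-0.7, 0.6, -0.4]
width: 0.0001
```

```bash
python3 -c "
from h import *
import cv2
go([.5107,-.149,.25],38)
m=bot.camera_model('wrist');I=bot.read_camera('wrist');cv2.imwrite('pics/w1.png',I)
import pickle;pickle.dump(m,open('w1.pkl','wb'))"
```

```text
t 1.9 p [ 0.4864 -0.0764  0.2841] w 0.0001 F [-0.7   0.6  -0.44]
yaw y -139.1 z [-0.0163 -0.0193 -0.9997] tool x [ 0.655 -0.756  0.004] q6 0.54
delta tool [0.0707 0.0283 0.0351] rows 2.0
rotvec deg [ 1.42 -0.26  2.9 ]
```

View pics/w1.png

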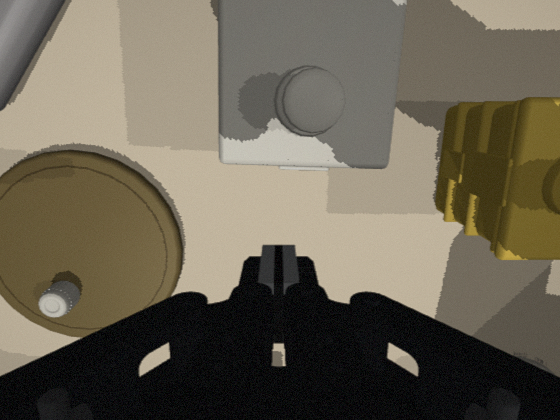

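Wrist view: knob top centre is at about (314,99) and cap top at about (53,304).

```bash
python3 -c "
from h import *
import pickle
m=pickle.load(open('w1.pkl','rb'))
print(back(m,314,99,.187),back(m,53,304,.048))"
```

```text
[ 0.51170154 -0.14584603  0.187     ] [0.57491763 0.20245265 0.048     ]
```

Request:
{"method": "step_arm", "body": {
  "steps": [
    [[0.035, 0.0135, 0, 1.4, 0, 2.9, 0], [0.034, 0.0125, 0.018, 0, 0, 0, 0], [0, 0, 0, 0, 0, 0, 0]]
  ]
}}

```text
time_s: 2.2
position: [0.5104, -0.1432, 0.2644]
ee_rot: [-0.0, 0.901, -0.433, 0.001]
ft_force: [-0.8, 1.2, -2.2]
width: -0.0002
```

```bash
python3 -c "
from h import *
go([.5107,-.149,.2],38)"
```

```text
t 2.2 p [ 0.5104 -0.1432  0.2644] w -0.0002 F [-0.78  1.15 -2.17]
yaw y -141.31 z [ 1.6e-03 -2.0e-04 -1.0e+00] tool x [ 0.625 -0.781  0.001] q6 0.65
delta tool [0.0046 0.0034 0.0644] rows 2.0
rotvec deg [-0.06 -0.07  0.69]
```

Request:
{"method": "step_arm", "body": {
  "steps": [
    [[0.0022, 0.0018, 0.03, 0, 0, 0.7, 0], [0.0022, 0.0015, 0.03, 0, 0, 0, 0], [0, 0, 0.01, 0, 0, 0, 0], [0, 0, 0, 0, 0, 0, 0]]
  ]
}}

```text
time_s: 2.53
position: [0.5101, -0.1477, 0.1907]
ee_rot: [-0.0, 0.901, -0.434, 0.0]
ft_force: [-0.1, 0.6, -0.1]
width: -0.0002
```

```bash
python3 -c "
from h import *
go([.511,-.148,.169],38)"
```

```text
t 2.53 p [ 0.5101 -0.1477  0.1907] w -0.0002 F [-0.13  0.63 -0.12]
yaw y -141.5 z [ 1.1e-03  6.0e-04 -1.0e+00] tool x [ 0.623 -0.783  0.   ] q6 0.66
delta tool [ 0.0008 -0.0005  0.0217] rows 1.0
rotvec deg [-0.07 -0.01  0.5 ]
```

Request:
{"method": "step_arm", "body": {
  "steps": [
    [[0, 0, 0.006, 0, 0, 0, 0], [0, 0, 0.006, 0, 0, 0, 0], [0, 0, 0.004, 0, 0, 0, 0], [0, 0, 0.002, 0, 0, 0, 0]]
  ]
}}

```text
time_s: 2.87
position: [0.5105, -0.1473, 0.1769]
ee_rot: [0.001, 0.903, -0.43, 0.003]
ft_force: [-4.1, 0.1, 8.7]
width: -0.0003
```

Request:
{"method": "step_arm", "body": {
  "steps": [
    [[0, 0, 0.003, 0, 0, 0, 0], [0, 0, 0.002, 0, 0, 0, 0]]
  ]
}}

```text
time_s: 3.03
position: [0.5106, -0.1473, 0.1758]
ee_rot: [0.001, 0.903, -0.429, 0.005]
ft_force: [-4.5, 0.3, 9.0]
width: 0.0001
```

Request:
{"method": "step_arm", "body": {
  "steps": [
    [[0, 0, 0.006, 0, 0, 0, 0], [0, 0, 0.006, 0, 0, 0, 0]]
  ]
}}

```text
time_s: 3.2
position: [0.511, -0.1474, 0.1689]
ee_rot: [0.002, 0.904, -0.427, 0.008]
ft_force: [-8.5, 3.5, 20.8]
width: 0.0001
```

Request:
{"method": "step_arm", "body": {
  "steps": [
    [[0, 0, 0.007, 0, 0, 0, 0], [0, 0, 0.007, 0, 0, 0, 0]]
  ]
}}

```text
time_s: 3.37
position: [0.5118, -0.148, 0.1688]
ee_rot: [0.002, 0.905, -0.424, 0.014]
ft_force: [-19.5, 10.3, 41.6]
width: -0.0001
```

The force jumped to 41 N at z = 0.169, so the knob is on its stop. Now I'll release it.

Request:
{"method": "step_arm", "body": {
  "steps": [
    [[0, 0, -0.012, 0, 0, 0, 0], [0, 0, -0.02, 0, 0, 0, 0], [0, 0, -0.03, 0, 0, 0, 0], [0, 0, -0.03, 0, 0, 0, 0], [0, 0, 0, 0, 0, 0, 0]]
  ]
}}

```text
time_s: 3.78
position: [0.5103, -0.1445, 0.2738]
ee_rot: [0.0, 0.907, -0.42, 0.021]
ft_force: [0.7, -0.2, 1.2]
width: -0.0002
```

```bash
python3 -c "
from h import *
import cv2
go([.575,.202,.2],38)
T=bot.read_camera('top');cv2.imwrite('pics/t2.png',T)
S=bot.read_camera('scene');cv2.imwrite('pics/s2.png',S)
a=cv2.resize(S[195:295,225:365],None,fx=4,fy=4,interpolation=2)
cv2.imwrite('pics/c3.png',a)
"
```

```text
t 3.78 p [ 0.5103 -0.1445  0.2738] w -0.0002 F [ 0.69 -0.2   1.25]
yaw y -139.67 z [ 0.0379 -0.0177 -0.9991] tool x [ 0.646 -0.762  0.038] q6 0.67
delta tool [-0.2251 -0.2722  0.07  ] rows 7.0
rotvec deg [-1.04 -2.15  2.31]
```

View pics/c3.png

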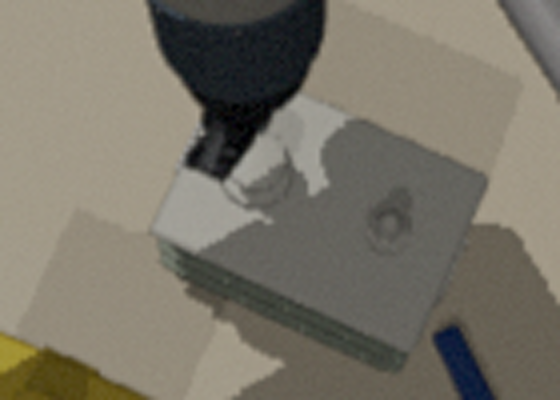

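View pics/t2.png

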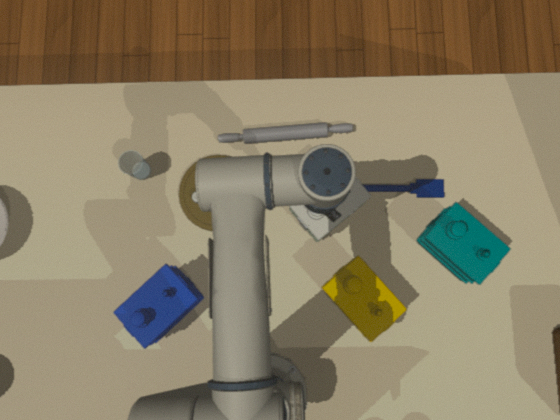

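The lid and stud haven't moved and the knob is up again. Next is the cap.

Request:
{"method": "step_arm", "body": {
  "steps": [
    [[0, 0, 0, -1.0, -2.1, 2.3, 0.07], [-0.029, -0.033, 0, 0, 0, 0, 0.07], [-0.029, -0.033, 0, 0, 0, 0, 0.07], [-0.029, -0.033, 0, 0, 0, 0, 0.07], [-0.029, -0.033, 0, 0, 0, 0, 0.07], [-0.029, -0.033, 0, 0, 0, 0, 0.07], [-0.029, -0.033, 0, 0, 0, 0, 0.07], [-0.02, -0.02, 0, 0, 0, 0, 0.07], [0, 0, 0, 0, 0, 0, 0.07]]
  ]
}}

```text
time_s: 4.63
position: [0.5563, 0.1393, 0.2589]
ee_rot: [0.003, 0.898, -0.441, -0.01]
ft_force: [-0.3, -0.2, 0.2]
width: 0.0701
```

```bash
python3 -c "
from h import *
import cv2
go([.575,.202,.1],38)
m=bot.camera_model('wrist');I=bot.read_camera('wrist');cv2.imwrite('pics/w2.png',I)
import pickle;pickle.dump(m,open('w2.pkl','wb'))"
```

```text
t 4.63 p [0.5563 0.1393 0.2589] w 0.0701 F [-0.3  -0.25  0.17]
yaw y -142.28 z [-0.0216  0.0028 -0.9998] tool x [ 0.612 -0.791 -0.015] q6 0.15
delta tool [-0.0357 -0.0556  0.1587] rows 4.0
rotvec deg [ 0.88  0.89 -0.28]
```

View pics/w2.png

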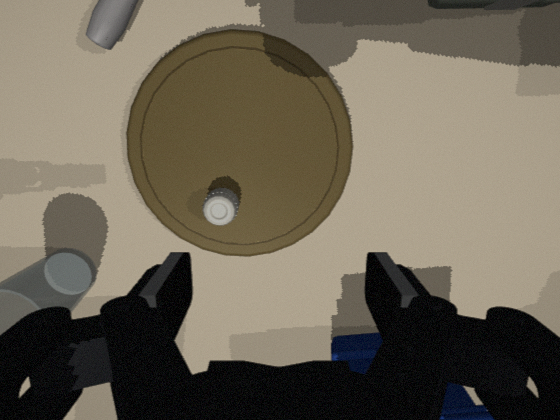

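Cap top at about (220,210). The tumbler's rim is near (68,272), so I'll check clearance.

```bash
python3 -c "
from h import *
import pickle
m=pickle.load(open('w2.pkl','rb'))
c=back(m,220,210.5,.048);print(c)
T=bot.camera_model('top');S=bot.camera_model('scene')
for z,u,v in((.11,128,158),(0,143,173),(.11,143,173),(0,128,158)):print('tumT',z,back(T,u,v,z))
for z,u,v in((.11,259,71),(0,262,90),(0,259,71),(.11,262,90)):print('tumS',z,back(S,u,v,z))
c[2]=.1;go(c,38)"
```

```text
[0.57426932 0.20448855 0.048     ]
tumT 0.11 [0.6806637  0.39311578 0.11      ]
tumT 0 [0.66103861 0.38275604 0.        ]
tumT 0.11 [0.63508448 0.34785012 0.11      ]
tumT 0 [0.71031865 0.43169707 0.        ]
tumS 0.11 [0.66879393 0.38564419 0.11      ]
tumS 0 [0.6729015  0.38458329 0.        ]
tumS 0 [0.69500344 0.4556193  0.        ]
tumS 0.11 [0.64841094 0.32013289 0.11      ]
t 4.68 p [0.5559 0.1377 0.2587] w 0.0697 F [-0.76 -0.36 -0.79]
yaw y -142.29 z [-0.0224  0.0021 -0.9997] tool x [ 0.611 -0.791 -0.015] q6 0.15
delta tool [-0.0392 -0.058   0.1584] rows 4.0
rotvec deg [ 0.94  0.88 -0.3 ]
```

Request:
{"method": "step_arm", "body": {
  "steps": [
    [[-0.013, -0.019, 0.02, 0.9, 0.9, -0.3, 0.07], [-0.013, -0.02, 0.03, 0, 0, 0, 0.07], [-0.012, -0.019, 0.035, 0, 0, 0, 0.07], [0, 0, 0.035, 0, 0, 0, 0.07], [0, 0, 0.035, 0, 0, 0, 0.07], [0, 0, 0, 0, 0, 0, 0.07]]
  ]
}}

```text
time_s: 5.18
position: [0.5783, 0.2038, 0.0971]
ee_rot: [-0.0, 0.899, -0.438, 0.001]
ft_force: [-1.3, -0.7, -1.0]
width: 0.0698
```

```bash
python3 -c "
from h import *
import cv2
go([.5745,.203,.022],38)
m=bot.camera_model('wrist');I=bot.read_camera('wrist');cv2.imwrite('pics/w3.png',I)
print(proj(m,[.5745,.203,.048]))
import pickle;pickle.dump(m,open('w3.pkl','wb'))"
```

```text
t 5.18 p [0.5783 0.2038 0.0971] w 0.0698 F [-1.33 -0.74 -1.02]
yaw y -141.92 z [ 2.8e-03 -4.0e-04 -1.0e+00] tool x [ 0.617 -0.787  0.002] q6 0.07
delta tool [-0.0019  0.0036  0.0751] rows 2.0
rotvec deg [-0.11 -0.11  0.08]
(np.float64(282.34988111620015), np.float64(229.2839638626062))
```

View pics/w3.png

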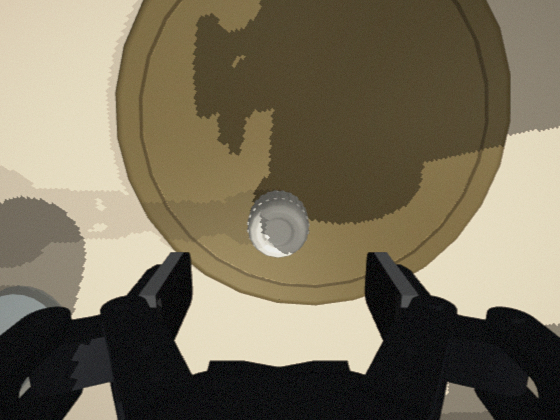

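```bash
python3 -c "
from h import *
import pickle
m=pickle.load(open('w3.pkl','rb'))
c=back(m,278,230,.048);print(c)
c[2]=.022;go(c,38)
s=bot.get_state();print(proj(m,s['position']))"
```

```text
[0.57614231 0.20482461 0.048     ]
t 5.23 p [0.5803 0.2039 0.1011] w 0.0701 F [ 0.02 -0.15  0.48]
yaw y -141.89 z [ 7.6e-03  3.0e-04 -1.0e+00] tool x [ 0.617 -0.787  0.005] q6 0.07
delta tool [-0.0037  0.0032  0.0791] rows 2.0
rotvec deg [-0.35 -0.26  0.11]
(np.float64(271.23285830800114), np.float64(264.2381043243143))
```

Request:
{"method": "step_arm", "body": {
  "steps": [
    [[-0.0034, 0.0035, 0.03, -0.3, -0.2, 0, 0.07], [0, 0, 0.025, 0, 0, 0, 0.07], [0, 0, 0, 0, 0, 0, 0.07]]
  ]
}}

```text
time_s: 5.48
position: [0.5805, 0.2038, 0.0529]
ee_rot: [-0.004, 0.899, -0.437, 0.005]
ft_force: [-0.3, -0.9, -1.3]
width: 0.0699
```

```bash
python3 -c "
from h import *
import cv2
m=bot.camera_model('wrist');
go([.5755,.2038,.022],38)
I=bot.read_camera('wrist');cv2.imwrite('pics/w4.png',I)
import pickle;pickle.dump(m,open('w4.pkl','wb'))"
```

```text
t 5.48 p [0.5805 0.2038 0.0529] w 0.0699 F [-0.34 -0.9  -1.34]
yaw y -141.87 z [ 0.0123  0.0025 -0.9999] tool x [ 0.617 -0.787  0.006] q6 0.07
delta tool [-0.0032  0.0043  0.0308] rows 1.0
rotvec deg [-0.64 -0.32  0.13]
```

View pics/w4.png

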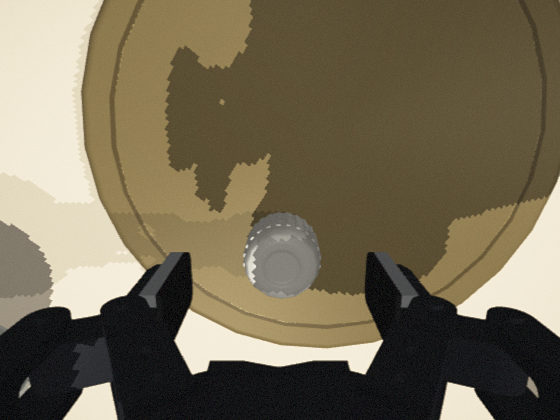

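Request:
{"method": "step_arm", "body": {
  "steps": [
    [[-0.0035, 0.0035, 0.01, -0.7, -0.4, 0, 0.07], [0, 0, 0.012, -0.3, 0, 0, 0.07], [0, 0, 0.004, 0, 0, 0, 0.07], [0, 0, 0, 0, 0, 0, 0.07]]
  ]
}}

```text
time_s: 5.87
position: [0.582, 0.2063, 0.0371]
ee_rot: [-0.003, 0.899, -0.437, 0.003]
ft_force: [0.1, -0.4, -0.0]
width: 0.07
```

```bash
python3 -c "
from h import *
import cv2
m=bot.camera_model('wrist');
go([.5755,.2038,.021],38)
I=bot.read_camera('wrist');cv2.imwrite('pics/w5.png',I)
import pickle;pickle.dump(m,open('w5.pkl','wb'))"
```

```text
t 5.87 p [0.582  0.2063 0.0371] w 0.07 F [ 0.06 -0.39 -0.04]
yaw y -141.83 z [ 0.0088  0.0035 -1.    ] tool x [ 0.618 -0.786  0.003] q6 0.07
delta tool [-0.0021  0.0068  0.0161] rows 1.0
rotvec deg [-0.52 -0.15  0.17]
```

View pics/w5.png

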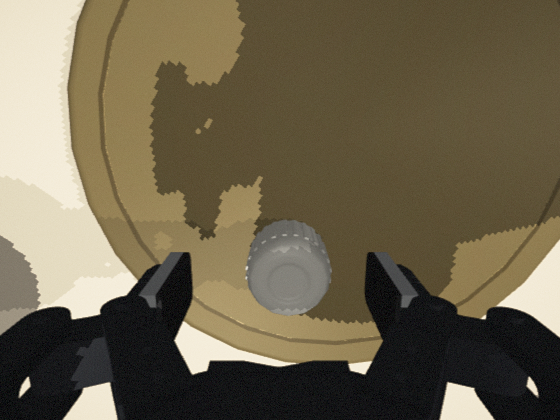

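Request:
{"method": "step_arm", "body": {
  "steps": [
    [[-0.002, 0.008, 0, -0.5, 0, 0, 0.07], [-0.002, 0.006, 0.006, -0.3, 0, 0, 0.07]]
  ]
}}

```text
time_s: 6.08
position: [0.5701, 0.2012, 0.0333]
ee_rot: [0.001, 0.9, -0.437, 0.002]
ft_force: [-0.2, -0.1, 0.3]
width: 0.0701
```

```bash
python3 -c "
from h import *
go([.5755,.2038,.021],38)"
```

```text
t 6.08 p [0.5701 0.2012 0.0333] w 0.0701 F [-0.2  -0.14  0.3 ]
yaw y -141.81 z [ 0.0017 -0.004  -1.    ] tool x [ 0.618 -0.786  0.004] q6 0.06
delta tool [ 0.0013 -0.0059  0.0123] rows 1.0
rotvec deg [ 0.07 -0.24  0.19]
```

Request:
{"method": "step_arm", "body": {
  "steps": [
    [[0.001, -0.004, 0.008, 0, 0, 0, 0.07], [0, 0, 0.003, 0, 0, 0, 0.07], [0, 0, 0, 0, 0, 0, 0.07]]
  ]
}}

```text
time_s: 6.33
position: [0.5721, 0.2024, 0.0206]
ee_rot: [0.002, 0.9, -0.437, 0.001]
ft_force: [-0.3, -0.7, 0.1]
width: 0.0702
```

```bash
python3 -c "
from h import *
import cv2
go([.5755,.2038,.021],38)
I=bot.read_camera('wrist');cv2.imwrite('pics/w6.png',I)"
```

```text
t 6.33 p [0.5721 0.2024 0.0206] w 0.0702 F [-0.25 -0.68  0.06]
yaw y -141.8 z [-4.0e-04 -4.8e-03 -1.0e+00] tool x [ 0.618 -0.786  0.004] q6 0.06
delta tool [ 0.001  -0.0036 -0.0004] rows 1.0
rotvec deg [ 0.19 -0.2   0.2 ]
```

View pics/w6.png

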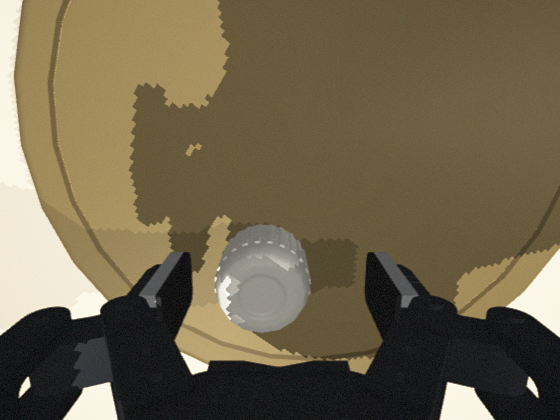

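Request:
{"method": "step_arm", "body": {
  "steps": [
    [[0.001, -0.0045, 0, 0, 0, 0, 0.07], [0, 0, 0, 0, 0, 0, 0.05], [0, 0, 0, 0, 0, 0, 0.02], [0, 0, 0, 0, 0, 0, 0.02], [0, 0, 0, 0, 0, 0, 0.02], [0, 0, 0, 0, 0, 0, 0.02]]
  ]
}}

```text
time_s: 6.88
position: [0.5779, 0.2051, 0.0214]
ee_rot: [0.002, 0.9, -0.437, 0.002]
ft_force: [0.0, -0.6, -0.6]
width: 0.0337
```

```bash
python3 -c "
from h import *
import cv2
go([.5755,.2038,.021],38)
I=bot.read_camera('wrist');cv2.imwrite('pics/w7.png',I)"
```

```text
t 6.88 p [0.5779 0.2051 0.0214] w 0.0337 F [ 0.04 -0.58 -0.65]
yaw y -141.77 z [ 0.0013 -0.0044 -1.    ] tool x [ 0.619 -0.786  0.004] q6 0.07
delta tool [-0.0005  0.0027  0.0004] rows 1.0
rotvec deg [ 0.1  -0.25  0.23]
```

View pics/w7.png

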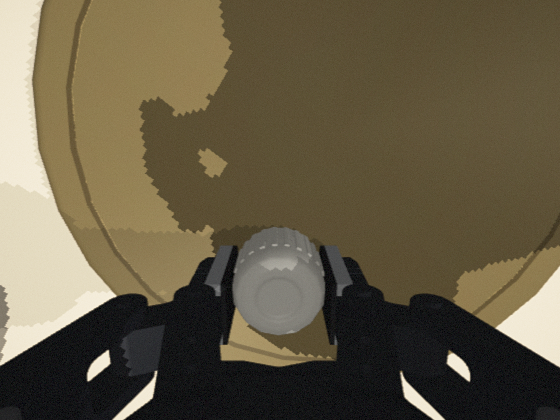

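The cap sits centred between the pads at about (278,290). I'll close one more row and lift.

Request:
{"method": "step_arm", "body": {
  "steps": [
    [[0, 0, 0, 0, 0, 0, 0], [0, 0, 0, 0, 0, 0, 0], [0, 0, -0.02, 0, 0, 0, 0], [0, 0, -0.03, 0, 0, 0, 0], [0, 0, -0.04, 0, 0, 0, 0], [0, 0, -0.04, 0, 0, 0, 0], [0, 0, -0.04, 0, 0, 0, 0], [0, 0, -0.04, 0, 0, 0, 0], [0, 0, 0, 0, 0, 0, 0], [0, 0, 0, 0, 0, 0, 0]]
  ]
}}

```text
time_s: 7.77
position: [0.5752, 0.204, 0.2377]
ee_rot: [0.006, 0.899, -0.437, -0.001]
ft_force: [0.5, 0.2, -2.9]
width: 0.0337
```

```bash
python3 -c "
from h import *
import cv2,pickle
m=bot.camera_model('wrist')
go([.5695,-.2235,.25],38)
I=bot.read_camera('wrist');cv2.imwrite('pics/w8.png',I)
pickle.dump((m,bot.get_state()),open('w8.pkl','wb'))"
```

```text
t 7.77 p [0.5752 0.204  0.2377] w 0.0337 F [ 0.51  0.25 -2.91]
yaw y -141.88 z [-0.0069 -0.0089 -0.9999] tool x [ 0.617 -0.787  0.003] q6 0.07
delta tool [ 0.3328  0.2685 -0.0085] rows 9.0
rotvec deg [ 0.63 -0.16  0.12]
```

View pics/w8.png

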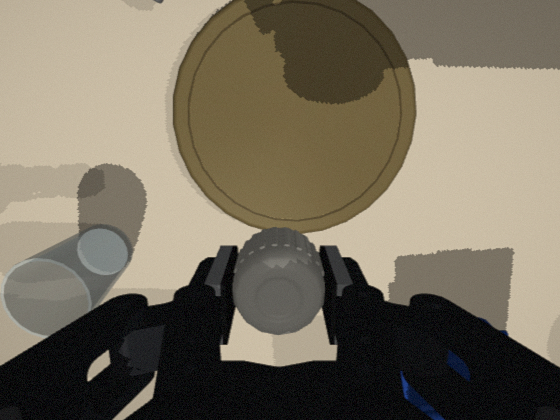

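```bash
python3 -c "
import cv2
I=cv2.imread('pics/w8.png')[215:350,210:350]
I=cv2.convertScaleAbs(I,alpha=1.8)
cv2.imwrite('pics/c8.png',cv2.resize(I,None,fx=4,fy=4,interpolation=2))"
```

```text
(no output)
```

View pics/c8.png

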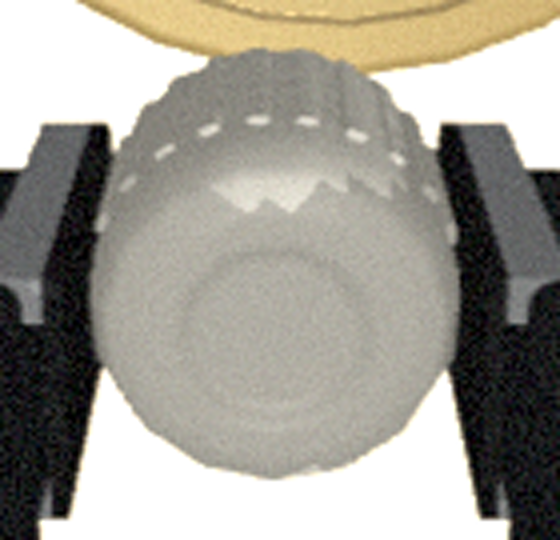

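```bash
python3 -c "
from h import *
import pickle
m,s=pickle.load(open('w8.pkl','rb'))
q=s['ee_rot'];R=Ro.from_quat([q[1],q[2],q[3],q[0]]).as_matrix();p=s['position']
for u,v in((279.3,297),(279.3,293)):
  c,d=ray(m,u,v); c=R.T@(c-p);d=R.T@d
  for z in(-.0266,-.0246):print((c+d*(z-c[2])/d[2]).round(4))
"
```

```text
[-0.0012  0.0019 -0.0266]
[-0.0024  0.0019 -0.0246]
[ 0.0003  0.0019 -0.0266]
[-0.0008  0.0019 -0.0246]
```

Request:
{"method": "step_arm", "body": {
  "steps": [
    [[0.02, 0.02, -0.01, 0.6, 0, 0, 0], [0.03, 0.03, -0.01, 0, 0, 0, 0], [0.03, 0.03, 0, 0, 0, 0, 0], [0.03, 0.03, 0, 0, 0, 0, 0], [0.03, 0.03, 0, 0, 0, 0, 0], [0.03, 0.03, 0, 0, 0, 0, 0], [0.03, 0.03, 0, 0, 0, 0, 0], [0.03, 0.03, 0, 0, 0, 0, 0], [0.015, 0.015, 0, 0, 0, 0, 0], [0, 0, 0, 0, 0, 0, 0], [0, 0, 0, 0, 0, 0, 0]]
  ]
}}

```text
time_s: 8.73
position: [0.5279, -0.1425, 0.2455]
ee_rot: [0.007, 0.9, -0.436, -0.008]
ft_force: [0.3, 0.5, -1.0]
width: 0.0337
```

```bash
python3 -c "
from h import *
import cv2,pickle
m=bot.camera_model('wrist')
go([.5695,-.2235,.25],38)
s=bot.get_state()
I=bot.read_camera('wrist');cv2.imwrite('pics/w9.png',I)
print(proj(m,[.5695,-.2235,.182]))
pickle.dump((m,s),open('w9.pkl','wb'))"
```

```text
t 8.73 p [ 0.5279 -0.1425  0.2455] w 0.0337 F [ 0.3   0.51 -0.97]
yaw y -141.64 z [-0.0197 -0.006  -0.9998] tool x [ 0.62  -0.784 -0.008] q6 0.64
delta tool [ 0.0893  0.0177 -0.0049] rows 3.0
rotvec deg [1.1  0.43 0.35]
(np.float64(307.1399197145342), np.float64(56.206383133049286))
```

View pics/w9.png

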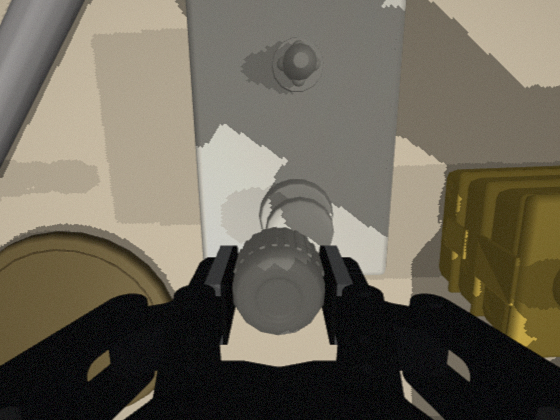

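Request:
{"method": "step_arm", "body": {
  "steps": [
    [[0.022, 0.008, 0, 1.1, 0.4, 0.3, 0], [0.02, 0.006, 0.01, 0, 0, 0, 0], [0, 0, 0.008, 0, 0, 0, 0], [0, 0, 0, 0, 0, 0, 0], [0, 0, 0, 0, 0, 0, 0]]
  ]
}}

```text
time_s: 9.2
position: [0.5437, -0.18, 0.2236]
ee_rot: [-0.0, 0.9, -0.435, -0.002]
ft_force: [0.2, 0.5, 0.5]
width: 0.0335
```

```bash
python3 -c "
from h import *
import cv2,pickle
m=bot.camera_model('wrist')
go([.5695,-.2235,.21],38)
s=bot.get_state()
I=bot.read_camera('wrist');cv2.imwrite('pics/w10.png',I)
print(proj(m,[.5695,-.2235,.182]))
I=cv2.convertScaleAbs(I[120:260,210:350],alpha=1.8)
cv2.imwrite('pics/c10.png',cv2.resize(I,None,fx=4,fy=4,interpolation=2))
pickle.dump((m,s),open('w10.pkl','wb'))"
```

```text
t 9.2 p [ 0.5437 -0.18    0.2236] w 0.0335 F [0.15 0.52 0.48]
yaw y -141.57 z [-0.0043  0.0021 -1.    ] tool x [ 0.622 -0.783 -0.004] q6 0.72
delta tool [0.0501 0.0068 0.0134] rows 2.0
rotvec deg [0.12 0.25 0.43]
(np.float64(289.38480746453104), np.float64(135.14432860704983))
```

View pics/w10.png

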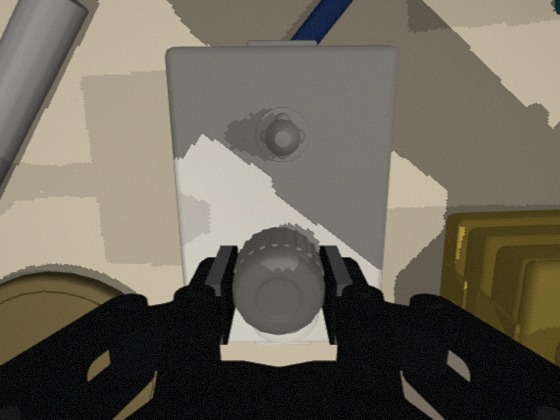

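View pics/c10.png

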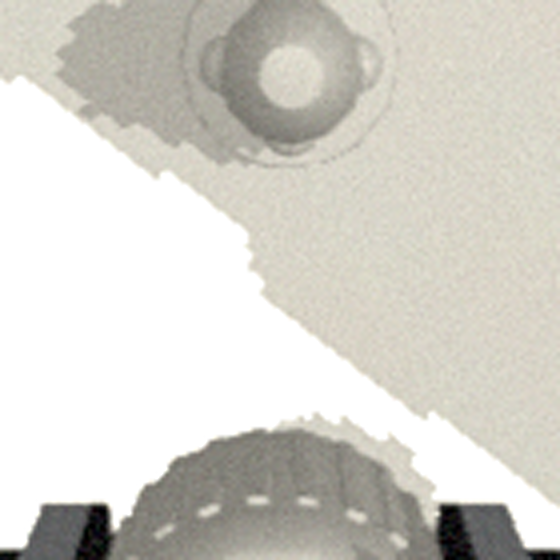

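```bash
python3 -c "
from h import *
import pickle
m,s=pickle.load(open('w10.pkl','rb'))
q=s['ee_rot'];R=Ro.from_quat([q[1],q[2],q[3],q[0]]).as_matrix();p=s['position']
X=back(m,282.8,139,.182);print(X,R.T@(X-p))
for u,v in((279.3,297),(279.3,293)):
  c,d=ray(m,u,v); c=R.T@(c-p);d=R.T@d
  for z in(-.0266,):print((c+d*(z-c[2])/d[2]).round(4))
"
```

```text
[ 0.57088286 -0.21997261  0.182     ] [0.04835396 0.00346501 0.04135846]
[-0.0013  0.0016 -0.0266]
[ 0.0003  0.0016 -0.0266]
```

Request:
{"method": "step_arm", "body": {
  "steps": [
    [[0.012, 0.003, 0.01, 0.1, 0.3, 0.4, 0], [0.004, 0, 0.012, 0, 0, 0, 0], [0, 0, 0, 0, 0, 0, 0], [0, 0, 0, 0, 0, 0, 0], [0, 0, 0, 0, 0, 0, 0]]
  ]
}}

```text
time_s: 9.67
position: [0.5528, -0.1921, 0.2017]
ee_rot: [0.0, 0.9, -0.436, 0.002]
ft_force: [-0.0, 0.7, -0.2]
width: 0.0337
```

```bash
cat > look.py <<'E'
from h import *
import cv2,pickle,sys
n=sys.argv[1]
m=bot.camera_model('wrist')
go([.5720,-.2200,.19],38)
s=bot.get_state()
I=bot.read_camera('wrist');cv2.imwrite(f'pics/{n}.png',I)
I=cv2.convertScaleAbs(I[150:290,210:350],alpha=1.8)
cv2.imwrite(f'pics/{n}c.png',cv2.resize(I,None,fx=4,fy=4,interpolation=2))
pickle.dump((m,s),open(f'{n}.pkl','wb'))
E
python3 look.py w11
```

```text
t 9.67 p [ 0.5528 -0.1921  0.2017] w 0.0337 F [-0.05  0.73 -0.2 ]
yaw y -141.7 z [ 0.003  -0.0015 -1.    ] tool x [ 0.62  -0.785  0.003] q6 0.73
delta tool [0.0338 0.0023 0.0118] rows 1.0
rotvec deg [-0.08 -0.18  0.3 ]
```

View pics/w11c.png

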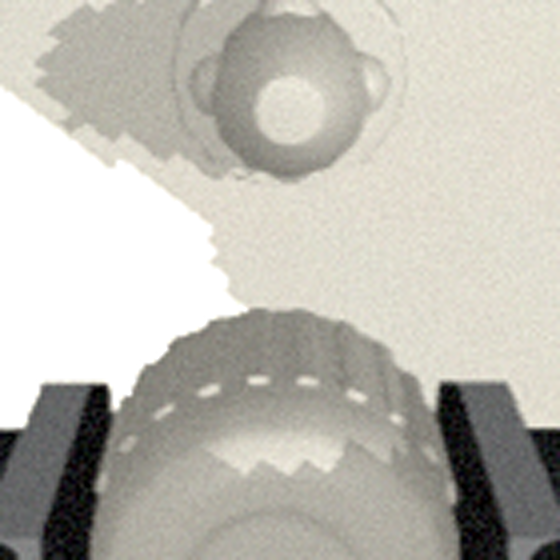

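```bash
python3 -c "
from h import *
import pickle
m,s=pickle.load(open('w11.pkl','rb'))
q=s['ee_rot'];R=Ro.from_quat([q[1],q[2],q[3],q[0]]).as_matrix();p=s['position']
X=back(m,282.8,177.5,.182);print(X,R.T@(X-p))
X=back(m,210+290/4,150+88/4,.157);print('boss?',X,R.T@(X-p))
for u,v in((279.3,297),(279.3,294)):
  c,d=ray(m,u,v); c=R.T@(c-p);d=R.T@d
  for z in(-.0266,):print((c+d*(z-c[2])/d[2]).round(4))
"
```

```text
[ 0.57070844 -0.21998571  0.182     ] [0.03292275 0.00328348 0.01977478]
boss? [ 0.5695039  -0.21867907  0.157     ] [0.03107409 0.00345505 0.04476901]
[-0.0013  0.0016 -0.0266]
[-0.0001  0.0016 -0.0266]
```

Request:
{"method": "step_arm", "body": {
  "steps": [
    [[0.015, 0.001, 0, 0, 0, 0.2, 0], [0.012, 0.001, 0, 0, 0, 0, 0], [0, 0, 0, 0, 0, 0, 0], [0, 0, 0, 0, 0, 0, 0]]
  ]
}}

```text
time_s: 10.05
position: [0.5693, -0.2144, 0.2051]
ee_rot: [-0.001, 0.9, -0.437, 0.004]
ft_force: [-0.6, -0.1, -0.3]
width: 0.0337
```

```bash
python3 -c "
from h import *
go([.5724,-.2195,.187],38)"
```

```text
t 10.05 p [ 0.5693 -0.2144  0.2051] w 0.0337 F [-0.61 -0.08 -0.32]
yaw y -141.81 z [ 0.0079 -0.0026 -1.    ] tool x [ 0.618 -0.786  0.007] q6 0.77
delta tool [0.0058 0.0008 0.0182] rows 1.0
rotvec deg [-0.27 -0.4   0.19]
```

Request:
{"method": "step_arm", "body": {
  "steps": [
    [[0.005, 0.001, 0.006, -0.3, -0.4, 0, 0], [0, 0, 0.005, 0, 0, 0, 0], [0, 0, 0, 0, 0, 0, 0], [0, 0, 0, 0, 0, 0, 0]]
  ]
}}

```text
time_s: 10.38
position: [0.5715, -0.2183, 0.1939]
ee_rot: [0.0, 0.9, -0.437, -0.0]
ft_force: [0.7, 0.1, 0.9]
width: 0.034
```

```bash
python3 look.py w12; python3 -c "
from h import *
import cv2
go([.5721,-.2196,.187],38)
S=bot.read_camera('scene');cv2.imwrite('pics/c12.png',cv2.resize(S[195:295,255:395],None,fx=5,fy=5,interpolation=2))"
```

```text
t 10.38 p [ 0.5715 -0.2183  0.1939] w 0.034 F [0.73 0.14 0.92]
yaw y -141.77 z [-2.e-04  1.e-04 -1.e+00] tool x [ 0.619 -0.786 -0.   ] q6 0.78
delta tool [0.0016 0.0007 0.0039] rows 1.0
rotvec deg [0.01 0.01 0.23]
t 10.43 p [ 0.5714 -0.2182  0.1938] w 0.0339 F [-0.04  0.66 -0.45]
yaw y -141.77 z [-4.e-04  3.e-04 -1.e+00] tool x [ 0.619 -0.786 -0.   ] q6 0.78
delta tool [0.0015 0.0004 0.0068] rows 1.0
rotvec deg [0.01 0.03 0.23]
```

View pics/w12c.png

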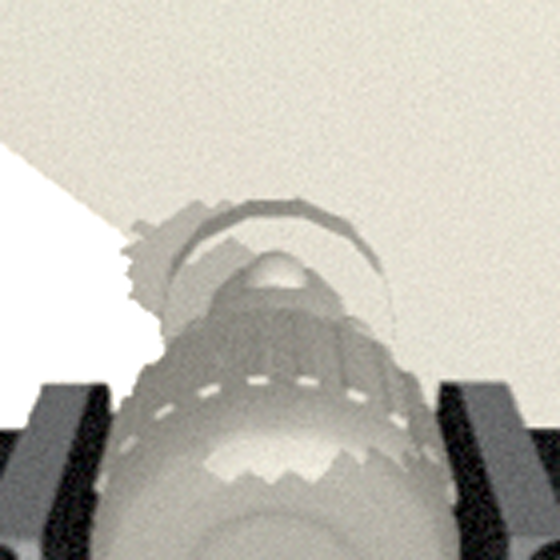

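View pics/c12.png

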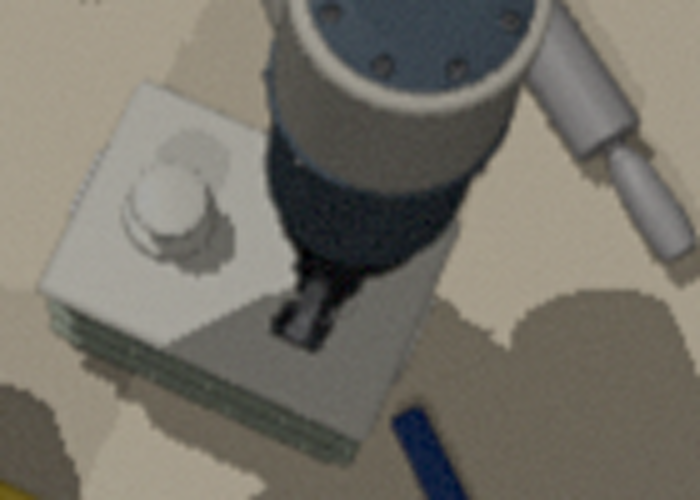

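The stud tip and boss are centred on column 279.5, in line with the cap at 279.3. I'll start the descent.

Request:
{"method": "step_arm", "body": {
  "steps": [
    [[0.002, 0, 0.004, 0, 0, 0, 0], [0, 0, 0.004, 0, 0, 0, 0], [0, 0, 0.004, 0, 0, 0, 0], [0, 0, 0, 0, 0, 0, 0]]
  ]
}}

```text
time_s: 10.82
position: [0.573, -0.2196, 0.1814]
ee_rot: [-0.0, 0.9, -0.436, 0.0]
ft_force: [-1.1, -0.2, -0.6]
width: 0.0338
```

```bash
python3 -c "
from h import *
go([.5721,-.2196,.16],38)"
```

```text
t 10.82 p [ 0.573  -0.2196  0.1814] w 0.0338 F [-1.07 -0.16 -0.63]
yaw y -141.74 z [ 1.e-03  1.e-04 -1.e+00] tool x [ 0.619 -0.785  0.001] q6 0.78
delta tool [-0.0005  0.0007  0.0214] rows 1.0
rotvec deg [-0.05 -0.03  0.26]
```

Request:
{"method": "step_arm", "body": {
  "steps": [
    [[0, 0, 0.004, 0, 0, 0, 0], [0, 0, 0.003, 0, 0, 0, 0], [0, 0, 0, 0, 0, 0, 0]]
  ]
}}

```text
time_s: 11.07
position: [0.5729, -0.2198, 0.1735]
ee_rot: [-0.0, 0.9, -0.436, 0.0]
ft_force: [0.6, -1.5, -0.8]
width: 0.0337
```

```bash
python3 look.py w13; python3 -c "
from h import *
go([.5721,-.2196,.16],38)"
```

```text
t 11.07 p [ 0.5729 -0.2198  0.1735] w 0.0337 F [ 0.64 -1.48 -0.83]
yaw y -141.74 z [ 8.e-04 -2.e-04 -1.e+00] tool x [ 0.619 -0.785  0.001] q6 0.78
delta tool [-0.0004  0.0008 -0.0165] rows 1.0
rotvec deg [-0.03 -0.04  0.26]
t 11.12 p [ 0.5729 -0.2198  0.1737] w 0.0337 F [-0.58 -0.13  0.15]
yaw y -141.74 z [ 9.e-04 -3.e-04 -1.e+00] tool x [ 0.619 -0.785  0.001] q6 0.78
delta tool [-0.0007  0.0006  0.0137] rows 1.0
rotvec deg [-0.03 -0.05  0.26]
```

View pics/w13c.png

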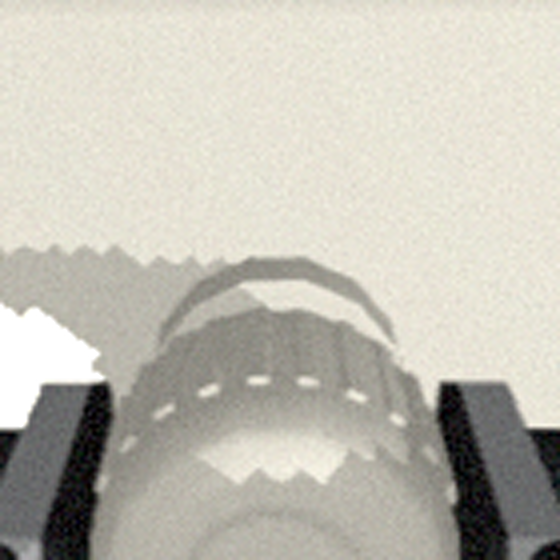

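Request:
{"method": "step_arm", "body": {
  "steps": [
    [[0, 0, 0.004, 0, 0, 0, 0], [0, 0, 0.003, 0, 0, 0, 0]]
  ]
}}

```text
time_s: 11.28
position: [0.5737, -0.2207, 0.1684]
ee_rot: [0.0, 0.9, -0.436, 0.002]
ft_force: [-2.2, 0.8, 10.1]
width: 0.0336
```

Request:
{"method": "step_arm", "body": {
  "steps": [
    [[0, 0, 0.005, 0, 0, 0, 0]]
  ]
}}

```text
time_s: 11.37
position: [0.5738, -0.2211, 0.1649]
ee_rot: [0.001, 0.9, -0.436, 0.003]
ft_force: [-2.4, 0.5, 2.6]
width: 0.0334
```

Request:
{"method": "step_arm", "body": {
  "steps": [
    [[0, 0, 0.006, 0, 0, 0, 0]]
  ]
}}

```text
time_s: 11.45
position: [0.574, -0.2212, 0.1599]
ee_rot: [0.001, 0.9, -0.436, 0.004]
ft_force: [-11.1, 10.2, 41.7]
width: 0.0338
```

It clicked: 10 N fell to 2.6 N, then the hard stop at z = 0.160. I'll settle into a steady firm press and check.

Request:
{"method": "step_arm", "body": {
  "steps": [
    [[0, 0, 0.005, 0, 0, 0, 0], [0, 0, 0.005, 0, 0, 0, 0]]
  ]
}}

```text
time_s: 11.62
position: [0.5745, -0.2217, 0.16]
ee_rot: [0.001, 0.901, -0.435, 0.008]
ft_force: [-11.5, 9.4, 28.1]
width: 0.0335
```

```bash
python3 look.py w14; python3 -c "
from h import *
go([.5721,-.2196,.16],38)"
```

```text
t 11.62 p [ 0.5745 -0.2217  0.16  ] w 0.0335 F [-11.48   9.4   28.07]
yaw y -141.53 z [ 0.0138 -0.0093 -0.9999] tool x [ 0.622 -0.783  0.016] q6 0.78
delta tool [-0.0024  0.0007 -0.03  ] rows 1.0
rotvec deg [-0.29 -0.91  0.47]
t 11.67 p [ 0.5744 -0.2217  0.1601] w 0.0336 F [-9.87  8.42 24.41]
yaw y -141.53 z [ 0.0142 -0.0094 -0.9999] tool x [ 0.622 -0.783  0.016] q6 0.78
delta tool [-0.0031  0.0005  0.    ] rows 1.0
rotvec deg [-0.31 -0.93  0.47]
```

View pics/w14.png

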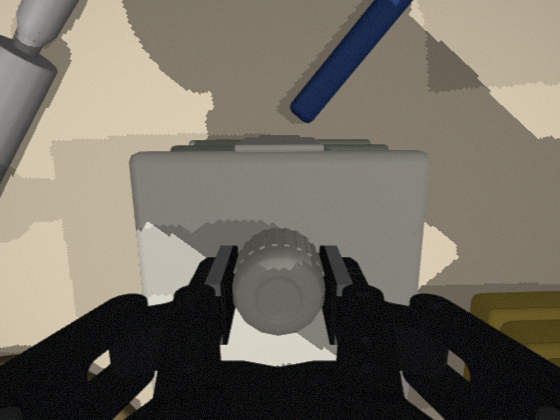

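The press carries about 14 N sideways, so I'll ease that off while keeping the downward force.

Request:
{"method": "step_arm", "body": {
  "steps": [
    [[-0.002, 0, 0.005, 0, -0.4, 0, 0]]
  ]
}}

```text
time_s: 11.75
position: [0.5743, -0.2214, 0.1602]
ee_rot: [0.0, 0.901, -0.434, 0.009]
ft_force: [-3.0, -3.1, 16.9]
width: 0.0331
```

Request:
{"method": "step_arm", "body": {
  "steps": [
    [[-0.002, 0, 0.005, 0, -0.4, 0, 0]]
  ]
}}

```text
time_s: 11.83
position: [0.5744, -0.2215, 0.1601]
ee_rot: [-0.0, 0.901, -0.433, 0.01]
ft_force: [-5.7, 0.6, 19.3]
width: 0.0336
```

Request:
{"method": "step_arm", "body": {
  "steps": [
    [[-0.002, 0, 0.007, 0, -0.4, 0, 0]]
  ]
}}

```text
time_s: 11.92
position: [0.5745, -0.2217, 0.16]
ee_rot: [-0.001, 0.901, -0.433, 0.011]
ft_force: [-11.9, 7.7, 39.2]
width: 0.0337
```

Request:
{"method": "step_arm", "body": {
  "steps": [
    [[-0.002, 0, 0.007, 0, -0.4, 0, 0]]
  ]
}}

```text
time_s: 12.0
position: [0.5746, -0.2217, 0.16]
ee_rot: [-0.002, 0.902, -0.432, 0.012]
ft_force: [-10.2, 4.9, 32.0]
width: 0.0336
```

```bash
python3 -c "
from h import *
import cv2
go([.5721,-.2196,.16],38)
S=bot.read_camera('scene');cv2.imwrite('pics/c15.png',cv2.resize(S[115:295,225:405],None,fx=3.3,fy=3.3,interpolation=2))
T=bot.read_camera('top');cv2.imwrite('pics/t15.png',T)
S0=cv2.imread('pics/scene0.png')
cv2.imwrite('pics/c15o.png',cv2.resize(S0[115:295,225:405],None,fx=3.3,fy=3.3,interpolation=2))
go([.5721,-.2196,.16],38)"
```

```text
t 12.0 p [ 0.5746 -0.2217  0.16  ] w 0.0336 F [-10.25   4.92  32.  ]
yaw y -141.19 z [ 0.0234 -0.0074 -0.9997] tool x [ 0.626 -0.779  0.02 ] q6 0.79
delta tool [-0.0032  0.0006 -0.0001] rows 1.0
rotvec deg [-0.79 -1.16  0.8 ]
t 12.1 p [ 0.5745 -0.2217  0.16  ] w 0.0333 F [-9.05  4.54 29.29]
yaw y -141.2 z [ 0.0236 -0.0073 -0.9997] tool x [ 0.626 -0.779  0.02 ] q6 0.79
delta tool [-0.0032  0.0006 -0.0001] rows 1.0
rotvec deg [-0.8  -1.17  0.79]
```

View pics/c15.png

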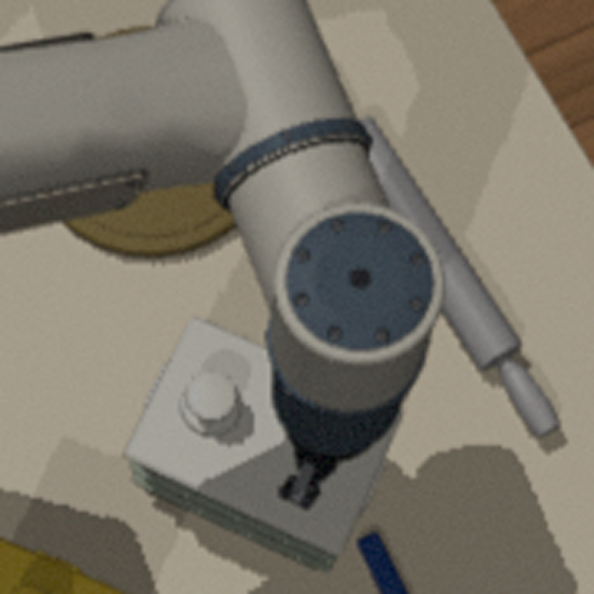

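View pics/c15o.png

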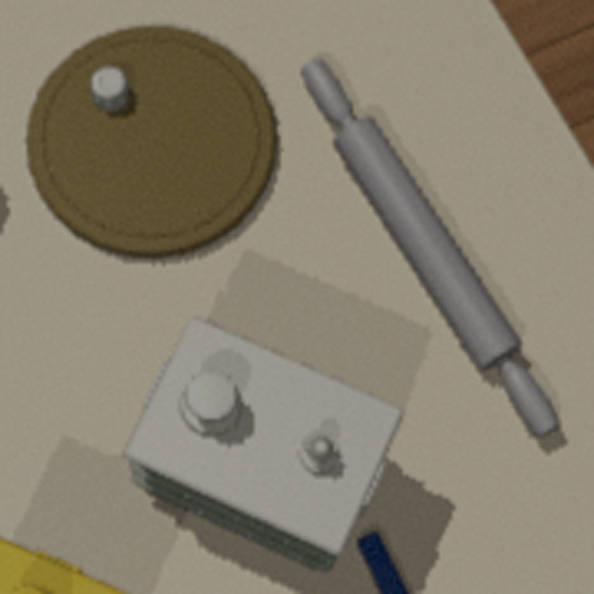

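```bash
python3 -c "
from h import *
for i in range(6):
  bot.read_camera('top')
  s=bot.get_state();print(s['time_s'],s['ft_force'].round(1),s['position'].round(4),s['width'])"
```

```text
12.15 [-9.2  3.9 29.9] [ 0.5746 -0.2217  0.16  ] 0.033976809538011556
12.2 [-9.2  4.4 29.2] [ 0.5746 -0.2217  0.16  ] 0.033738208696234465
12.25 [-9.9  5.  29.3] [ 0.5746 -0.2217  0.16  ] 0.033883637589642246
12.3 [-9.   5.  29.4] [ 0.5746 -0.2217  0.16  ] 0.0336628667407847
12.35 [-9.5  4.3 29.1] [ 0.5746 -0.2217  0.16  ] 0.0332726813742017
12.4 [-9.4  4.8 29.9] [ 0.5746 -0.2217  0.16  ] 0.03353754244742881
```

The press is steady at about 29 N and nothing is moving, so I'll hand in.

```bash
python3 -c "
from plant import bot
print(bot.job_done())"
```

```text
the job is handed in; nothing more can be done
None
```

I finished the job and handed it in at 12.4 s, with the gripper still holding the cap pressed down on the lid.

- **Pump knob:** I pushed it down about 18 mm. The force jumped to 41 N at TCP z = 0.169 m, so it was on its stop. After I released it, the pictures showed it up again.
- **Valve cap:** I gripped it on the board and lined it up over the stud using the wrist camera. When pressed, the force rose to about 10 N, then dropped to 2.6 N at the click. It reached the hard stop at TCP z = 0.160 m, where I expected it to sit when home.
- **Final hold:** The downward push stayed at about 29 N for the last 0.3 s before I handed in, and neither the position nor the grip changed.
- **Surroundings:** In the last scene picture the lunch box, the rolling pin and the visible end of the scraper were where they started. The tumbler was outside that crop; the arm never went near it, but I did not check its final position.

Two checks were not perfect:
- **Camera disagreement:** The scene and top cameras put the stud 3–5 mm to one side of where the wrist camera did. I used the wrist camera, and the cap went on cleanly.
- **Sideways push:** The final press has about 10 N of sideways push and a tilt of about 1.4°. My attempt to ease it took the sideways push from about 15 N to 10 N, but the tilt grew slightly. The box did not visibly move.

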